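Click a relay round to the test head on a hand-indexed dial

ROBOT

A 6-joint arm with a two-finger parallel gripper is mounted at the origin on a cart in front of the work surface, level with it; the furniture and walls round the work are solid. World frame = base frame: x ahead of the robot, y to its left, z up, the work surface at z = 0. Lengths are in mm, angles in rad, forces in N, time in s.
With the tool pointing down it reaches from about 350 to 975 mm from the base axis. Payload 7.1 kg.
Tool frame: the origin (TCP) lies at the centre of the arm's flange, where the gripper is bolted on; the fingertips stand 182 mm ahead of it and the grasp point (between the pads) lies 163 mm ahead of it; z points along the fingers, y is the line along which they close (so a half turn about z gives the same grasp; the last joint's range is limited). The gripper opens to 88 mm and grips with 3 to 60 N. Pads are 20 mm wide; open, the fingers measure 115 mm over their backs; the gripper's body (75 mm by 178 mm) begins 61 mm behind the grasp point.
Start: joints at [-1.353, 0.423, 1.63, -0, 1.089, -0.019], TCP at [146.64, -607.539, 404.675] pointing down, gripper open.
Joint ranges: [-3, 3], [-0.9, 2.11], [0.09, 2.58], [-1.31, 4.45], [0.11, 2.69], [-2.54, 2.54]. Speed limits (rad/s): [2.39, 2.39, 3.01, 3.14, 3.14, 3.14].

INTERFACE

Orientations are given as a rotation vector (axis times angle).
In Python, from workcell import readout, get_image, ctrl gives the robot as it stands.
- The arm moves only by the tool step_arm, never from a script. Its argument "targets" is a list that holds one entry, the list of rows, each a list of 7 numbers: the shift along the world's x, y, z as a fraction of full scale, then the turn, a rotation vector about the world's x, y, z as a fraction of full scale, then the opening, from 0 (shut) to 1 (fully open). In form: [[[dx, dy, dz, wx, wy, wz, claw], ...]]. A call has exactly 5 rows; each row shifts and turns the commanded pose from where the row before left it; what a row does not reach is not made up. Full scale, the value 1, is 0.05 m for a shift and 4 degrees for a turn. A row lasts 1/8 s, in which the tool goes at most 62.5 mm and 10.7 degrees, less where a joint would pass 70% of its speed; a pose out of reach is approached as far as the arm can. A call with a number of a shift or a turn outside -1 to 1 is refused whole. A call with a gripper value outside its range is refused whole. The fingers move at their own pace and stop on an object; the grip force is fixed at half the most. Time passes only in rows, so rows that do not move let the fingers close, or fill a call up. It gives the time, the measured TCP pose, the force, the opening and the grip force at its end, in the units of the state.
- readout.get_obs(): the state, without advancing time (a new reading comes with each control period).
- get_image(name): name is "side" or "top"; returns a dict with "pixels" (400x640x3 uint8, red, green, blue), "intrinsics" (3x3 intrinsics, pixels), "extrinsics" (4x4, takes a point from world to camera coordinates). Camera axes: x right, y down, z forward; pixel columns grow to the right and rows downward; lengths in mm; the calibration is good to about 2 mm. A picture is of the moment at which its call begins. There is no depth.
- ctrl.close_job(): hands the job in; it is judged then, once.
The state is a dict: "t": time; "qpos": joint angles; "qvel": joint speeds; "joint_torque": joint torques, N m; "ee_pos": TCP position; "orientation": TCP orientation; "ft_force": force on the tool from outside, world axes, zero at the start; "moment": the same for the moment, N m; "width": finger opening in mm; "grasp_force": force on a finger pad.
Only numpy, scipy, OpenCV 4.12 (cv2) and the standard library are available. Lean on these libraries where they do the work, as an engineer would, in place of code of your own. Each camera call takes 0.05 s, during which the arm holds its last target. There are 200 camera calls.

TASK

Put the loose relay into the rectangular nest on the test dial, flat on its floor, and let go. Then click the dial round with its thumb lever until the relay is under the probe head: each time press the lever down until it meets its rubber buffer, without forcing it, let it come right up, and count the clicks. Turn the dial only with the lever, and leave the relay seated with the lever up.

Things in the scene. Friction and masses are not known exactly. Their poses are not given: they have to be found in the camera images.
- index_fixture: Hand-indexed test dial on a cast grey base 200 x 150 x 30 mm, turned up to 15 degrees either way. Origin: on the dial's vertical axis at bench height; x points from there to the probe head's column at the far side, z up; the thumb lever is on the -y side (right). The nest starts 2, 3 or 4 clicks short of the probe head: at the left (+y), front left or front (-x).
- dial: The turning aluminium plate, 160 mm across, top face 96 mm above the bench; seven round sockets 4 mm high and the relay nest on a circle of 58 mm radius, hub 9 mm high. Origin on the dial axis, 88 mm up; -x points at the nest. One click turns it 45 degrees clockwise seen from above, never back; a spring ball holds it in each of 8 notches. Over 1 N of hand on it while it turns, or 8 N ever, fails.
- nest (a point): Where the relay's centre is when seated: 10 mm above the nest's floor (the dial's top face), 106 mm above the bench; turns with the dial. x is radial, along the nest's long side; z up. Four L-shaped black corner posts, 5 mm high with flared lips to 7.5 mm, round a pocket 34 x 20 mm (2 mm clearance all round); the long sides are open over 24 mm between the posts.
- relay_center (a point): Centre of the loose relay: cream plastic block 16 mm (x) x 30 mm (y) x 20 mm high (z), 18 g, lying on its base on the bench to the right of the fixture. It fits the nest either way round, its long side along the nest's.
- relay: The same relay; origin at the centre of its underside, same axes.
- test_station (a point): Fixed point of the fixture under the middle of the probe pins, where the relay's centre must come: 58 mm from the dial axis along the fixture's x, 106 mm above the bench.
- probe_tips (a point): Lower ends of the thin probe pins, 129 mm above the bench over the test station. They hang under a black block on an arm from a round column (16 mm thick, 98 mm from the dial axis on the fixture's x); the head's top is 198 mm above the bench.
- thumb_lever: Dark steel thumb lever with a black ridged pad. Origin on its shaft. A spring holds it up. Pressing: first free play, 2 to 17 mm at the pad (set by a hidden screw, different each time), 1 to 3 N; then it breaks the dial out of its notch at 7 to 12 N, then 4 to 6 N, and about 24 mm after the free play it meets a rubber buffer, where force climbs about 3 N/mm. More than 20 N on it is forcing it.
- lever_hinge (a point): Axis of the lever's shaft, along the fixture's y; at (8, -98, 38) mm in the fixture. Pressed, the pad swings down and towards the fixture's -x about it. The dial passes the crest about 2 mm of pad travel before the buffer: let go earlier it falls back, let go at the buffer it snaps into the next notch. The lever must come right up to catch the next notch.
- thumb_pad (a point): Middle of the pad's upper face (24 mm along, 28 mm wide, 7 mm thick). Lever up: at (-49, -98, 84) mm in the fixture, 57 mm in front of and 46 mm above the shaft; at the end of the stroke 28 to 44 mm lower and 11 to 16 mm further to the fixture's -x. Free space in front of it and to its right.
Not all that is in view belongs to the job. What is meant by the relay is not purple, and is the larger of those in its own colour.

How it is judged (in metres and radians):
On the way, in this order (a step that is already met when the one before it is completed fails the run):
1. the relay is seated flat in the rectangular nest and let go (horizontal distance between relay_center and nest below 0.0045 m and z of relay_center in the frame of nest between -0.0025 and 0.0025 m and angle between the y axis of relay_center and the x axis of nest, either way round below 0.22 rad and angle between relay_center's own z axis and vertical below 0.1 rad and contact force between each of the fingers, the arm and relay below 0.05 N), for 0.3 s.
2. the dial has clicked into the notch one short of the probe head, with the relay still seated (horizontal distance between relay_center and nest below 0.0045 m and z of relay_center in the frame of nest between -0.0025 and 0.0025 m and angle between the y axis of relay_center and the x axis of nest, either way round below 0.22 rad and angle between relay_center's own z axis and vertical below 0.1 rad and x of nest in the frame of index_fixture between 0.035 and 0.047 m and y of nest in the frame of index_fixture between 0.035 and 0.047 m), for 0.2 s.
At the end, for the whole second after the job is handed in: The relay lies flat in the nest (centre within 4.5 mm sideways and 2.5 mm in height, long sides along each other), the nest is under the probes (within 4 mm, relay within 7 mm of the test station), the lever is fully up (pad 79 mm or more above the bench), all at rest and untouched (all of step 1 and horizontal distance between relay_center and test_station below 0.007 m and horizontal distance between nest and test_station below 0.004 m and z of thumb_pad in the frame of index_fixture above 0.079 m and linear speed of relay below 0.02 m/s).
It fails at once if the thumb lever is forced (more than 20 N on it) (contact force between any of the fingers, the arm and thumb_lever above 20 N).
It fails at once if the dial is turned or pressed hard by hand (touched with over 1 N while it turns, or with over 8 N at any time) (contact force between any of the fingers, the arm and dial above 8 N or (contact force between any of the fingers, the arm and dial above 1 N and angular speed of dial above 0.15 rad/s)).
It fails at once if the relay is pushed by the robot after the dial has carried it past the left side, beyond every place where it can be loaded (x of nest in the frame of index_fixture above 0.025 m and contact force between any of the fingers, the arm and relay above 0.5 N).
It also fails if it takes over 72 s, if anything falls off the work surface, if the arm or the gripper's body presses on something with over 40 N, if the wrist force passes 120 N, or if a joint passes its speed limit or range.

## Working session

There is one attempt and no reset: what is moved stays moved. The work goes in short steps, Python scripts to look and compute and a tool call to move; the robot and the scene stay as the last step left them, time stands still between calls to the robot, and variables do not carry over. Pictures are saved under pics/ and viewed, at most 10 in all, crops included, and the job is handed in when it is done.

Besides the shell and the picture viewer there is one more tool, called in YAML: its name, and indented under it one key for each argument. step_arm: Moves the arm, as the interface text tells. Shift numbers are shares of 0.05 m and turn numbers shares of 4 degrees, none past 1 either way. Its arguments: {"type":"object","properties":{"targets":{"type":"array"}},"required":["targets"]}

```bash
mkdir -p pics; ls; cat > h.py <<'E'
from workcell import readout, get_image, ctrl
import numpy as np, cv2
from scipy.optimize import least_squares
def snap(n,tag):
    d=get_image(n); np.savez(f'pics/{tag}.npz',p=d['pixels'],K=d['intrinsics'],E=d['extrinsics'])
    cv2.imwrite(f'pics/{tag}.png',d['pixels'][:,:,::-1]); return d
def load(tag):
    z=np.load(f'pics/{tag}.npz'); return z['p'],z['K'],z['E']
def proj(tag,P):
    p,K,E=load(tag); P=np.atleast_2d(P); c=(E[:3,:3]@P.T).T+E[:3,3]; q=(K@c.T).T; return q[:,:2]/q[:,2:]
def ray(tag,uv,z):
    p,K,E=load(tag); R=E[:3,:3]; o=-R.T@E[:3,3]; d=R.T@np.linalg.solve(K,[*uv,1]); return o+d*(z-o[2])/d[2]
def tri(obs):
    f=lambda P: np.concatenate([proj(t,P)[0]-uv for t,uv in obs]); r=least_squares(f,[500,0,50]); return r.x, r.fun
def crop(tag,x0,y0,x1,y1,s,out):
    p=load(tag)[0][y0:y1,x0:x1,::-1]; cv2.imwrite(f'pics/{out}.png',cv2.resize(p,None,fx=s,fy=s,interpolation=cv2.INTER_CUBIC))
E
python3 - <<'E'
from h import *
for n in('side','top'):
    d=snap(n,n+'0'); E=d['extrinsics']; print(n,d['intrinsics'][0],-E[:3,:3].T@E[:3,3],E[2,:3])
a=load('side0')[0];b=load('top0')[0]
cv2.imwrite('pics/both.png',np.vstack([a,b])[:,:,::-1])
print(readout.get_obs())
E
```

```text
pics
side [456.15354614   0.         314.94351213] [ 491.88075181 -737.5226675   722.62309917] [ 0.08127924  0.75912463 -0.64585098]
top [391.9771337    0.         322.40171783] [ 375.17073874  -11.49652567 1074.87959539] [ 0.21395699  0.00604564 -0.97682437]
{'t': 0.1, 'qpos': array([-1.35302732e+00,  4.23753376e-01,  1.63060609e+00, -1.36390796e-05,
        1.08864134e+00, -1.89870470e-02]), 'qvel': array([ 4.05567084e-04, -1.44222399e-03, -1.17425754e-03,  2.06348365e-04,
       -1.20156775e-03, -9.21227101e-05]), 'joint_torque': array([ 3.66652603e-04, -5.45614564e+01, -2.74324787e+01,  6.46510581e-02,
        1.87982549e-02, -2.36925717e-05]), 'ee_pos': array([ 146.56970558, -607.30581211,  403.98910787]), 'orientation': array([-3.11821484e+00, -3.70872088e-01,  2.38256963e-04]), 'ft_force': array([-0.374666  ,  0.154487  ,  0.15915048]), 'moment': array([-0.01552117,  0.02383262, -0.01676828]), 'grasp_force': 0.0, 'width': 87.71131821449883}
```

View pics/side0.png

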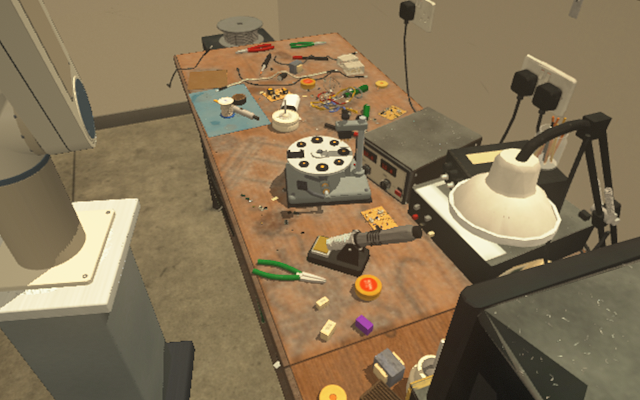

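View pics/top0.png

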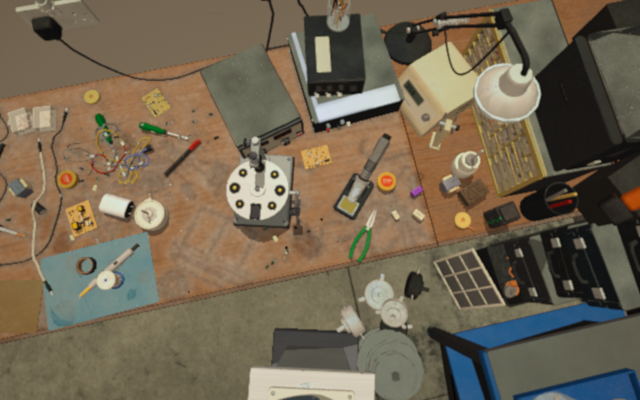

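```bash
python3 - <<'E'
from h import *
crop('side0',275,100,375,220,5,'c1a');crop('side0',300,285,380,345,4,'c1b')
crop('top0',220,130,300,240,5,'c2a');crop('top0',380,175,440,235,6,'c2b')
def j(a,b,o):
    a=cv2.imread(f'pics/{a}.png');b=cv2.imread(f'pics/{b}.png')
    h=max(a.shape[0],b.shape[0]);f=lambda m:cv2.copyMakeBorder(m,0,h-m.shape[0],0,0,0)
    m=np.hstack([f(a),f(b)]);print(m.shape);cv2.imwrite(f'pics/{o}.png',m)
j('c1a','c1b','j1');j('c2a','c2b','j2')
E
```

```text
(600, 820, 3)
(550, 760, 3)
```

View pics/j1.png

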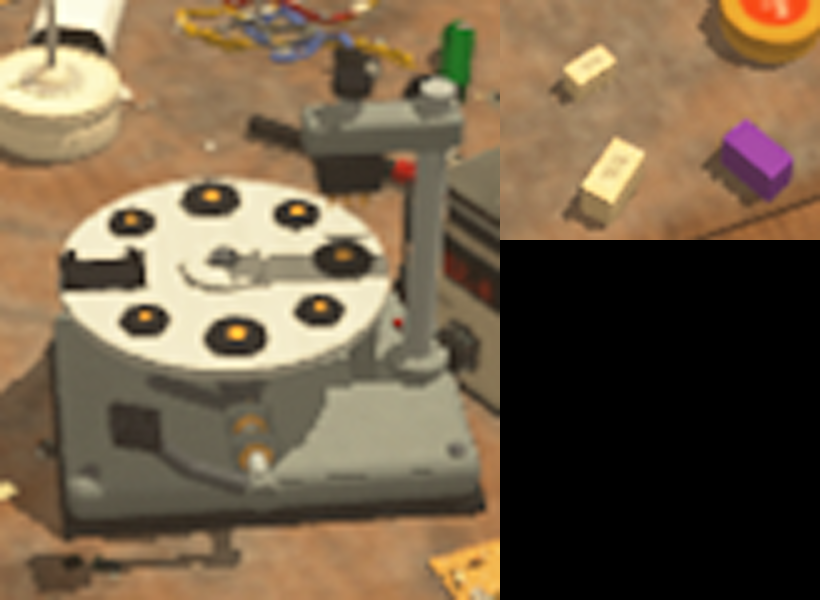

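View pics/j2.png

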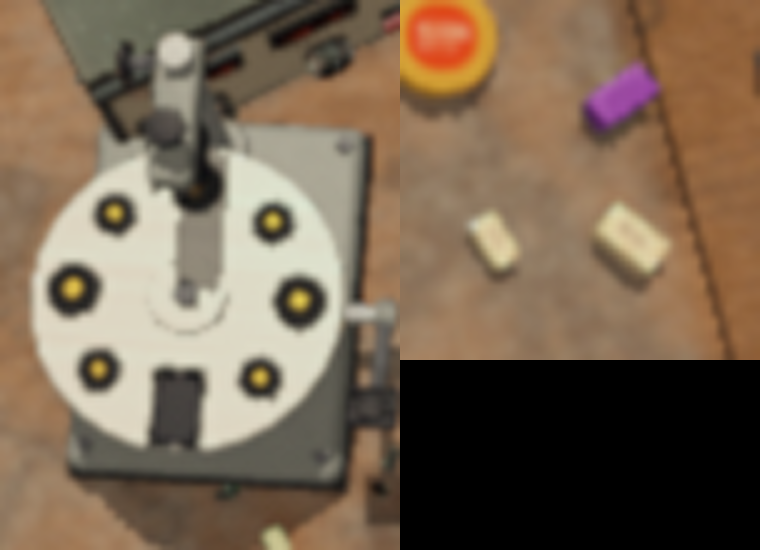

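```bash
cat > meas.py <<'E'
from h import *
up=lambda pts,s,o:(np.array(pts,float)+.5)/s-.5+np.array(o)
S=up([(211,197),(297,211),(343,258),(319,309),(236,334),(145,318),(131,221),(103,270)],5,(275,100))
T=up([(73,288),(115,213),(198,190),(272,222),(300,300),(260,378),(98,370),(178,408)],5,(220,130))
ang=np.radians([90,45,0,-45,-90,-135,135,180])
for use in (['side0'],['top0'],['side0','top0']):
    def f(q):
        x,y,z,a=q; P=np.c_[x+58*np.cos(ang+a),y+58*np.sin(ang+a),z+0*ang]; P[-1,2]-=4
        r=[(proj(t,P)-o).ravel() for t,o in(('side0',S),('top0',T)) if t in use]+[[(z-100)*.05]]
        return np.concatenate(r)
    r=least_squares(f,[450,50,100,0]); print(use,r.x.round(2),np.degrees(r.x[3]).round(2),np.abs(r.fun).max().round(2))
Rs=up([(117,137),(145,150),(110,200),(82,183)],4,(300,285))
Rt=up([(222,203),(270,239),(249,266),(199,234)],6,(380,175))
c,e=tri([('side0',Rs.mean(0)),('top0',Rt.mean(0))]);print('relay top c',c,e)
for t,q in(('side0',Rs),('top0',Rt)):
    P=np.array([ray(t,u,20) for u in q]); m=P.mean(0); print(t,m.round(1),(P[1:]-P[:-1])[:,:2].round(1).tolist())
# silhouette fit on cream mask
def mask(t,box):
    p=load(t)[0]; hsv=cv2.cvtColor(p,cv2.COLOR_RGB2HSV); x0,y0,x1,y1=box; h=hsv[y0:y1,x0:x1].astype(int)
    m=np.zeros(p.shape[:2],np.uint8); m[y0:y1,x0:x1]=((h[...,0]>20)&(h[...,0]<36)&(h[...,2]>110)); return m
M={'side0':mask('side0',(315,315,345,345)),'top0':mask('top0',(408,203,432,226))}
for t in M: print(t,M[t].sum())
from scipy.optimize import minimize
def cost(q,ts=('side0','top0')):
    x,y,a=q; tot=0
    for t in ts:
        C=np.array([[i*8,j*15,k] for i in(-1,1) for j in(-1,1) for k in(0,20)],float)
        R=np.array([[np.cos(a),-np.sin(a),0],[np.sin(a),np.cos(a),0],[0,0,1]])
        uv=proj(t,C@R.T+[x,y,0]).astype(np.float32)
        h=cv2.convexHull(((uv+.5)*8).astype(np.float32)); x0,y0=np.floor(uv.min(0)-6).astype(int)
        m=cv2.resize(M[t][y0:y0+50,x0:x0+50].astype(np.float32),None,fx=8,fy=8,interpolation=cv2.INTER_LINEAR)
        d=np.zeros_like(m); cv2.fillConvexPoly(d,(h.reshape(-1,2)-8*np.array([x0,y0])).astype(np.int32),1.)
        tot+=np.abs(d-m).sum()/64
    return tot
for ts in(('side0','top0'),('side0',),('top0',)):
    best=min((minimize(cost,[c[0],c[1],a0],args=(ts,),method='Nelder-Mead',options=dict(initial_simplex=[[c[0],c[1],a0],[c[0]+5,c[1],a0],[c[0],c[1]+5,a0],[c[0],c[1],a0+.3]])) for a0 in np.radians(range(0,180,30))),key=lambda r:r.fun)
    print(ts,best.x.round(2),np.degrees(best.x[2]).round(1),best.fun)
E
python3 meas.py
```

```text
['side0'] [ 5.9842e+02  1.6389e+02  9.9600e+01 -1.0000e-02] -0.81 1.09
['top0'] [ 5.9688e+02  1.6274e+02  9.7120e+01 -1.0000e-02] -0.45 0.7
['side0', 'top0'] [ 5.9727e+02  1.6226e+02  1.0046e+02 -1.0000e-02] -0.59 1.26
relay top c [ 565.69997813 -269.49057536   22.3737735 ] [-0.19369298  0.04751223 -0.01041622 -0.30405571]
side0 [ 566.4 -267.7   20. ] [[11.7, -8.2], [-18.9, -24.0], [-11.3, 9.9]]
top0 [ 565.3 -270.1   20. ] [[-15.6, -21.8], [-12.9, 9.6], [13.6, 22.6]]
side0 119
top0 56
('side0', 'top0') [ 565.41 -268.44    2.64] 151.5 150.2230224609375
('side0',) [ 5.6747e+02 -2.6110e+02 -4.1000e-01] -23.5 97.6563720703125
('top0',) [ 566.45 -270.64   -0.63] -36.2 37.7252197265625
```

step_arm:
  targets:
    - [[0.84,0.68,0.6,0,0,0.99,0.6],[0.84,0.68,0.6,0,0,0.99,0.6],[0.84,0.68,0,0,0,0.99,0.6],[0.84,0.68,0,0,0,0.99,0.6],[0.84,0.68,0,0,0,0.99,0.6]]

```text
t: 0.72
ee_pos: [357.7, -436.2, 464.6]
orientation: [-3.008, -0.905, 0.0]
ft_force: [-0.8, 0.4, 0.3]
width: 52.7
grasp_force: 0.0
```

step_arm:
  targets:
    - [[0.84,0.68,0,0,0,0.99,0.6],[0.84,0.68,-0.6,0,0,0.99,0.6],[0.84,0.68,-0.9,0,0,0.99,0.6],[0.84,0.68,-1,0,0,0.99,0.6],[0.8,0.66,-1,0,0,0.96,0.6]]

```text
t: 1.35
ee_pos: [549.4, -280.6, 307.5]
orientation: [2.809, 1.406, 0.0]
ft_force: [0.1, -0.4, 0.6]
width: 52.8
grasp_force: 0.0
```

```bash
python3 - <<'E'
from h import *
snap('side','side1');snap('top','top1')
o=readout.get_obs();print(o['ee_pos'],o['orientation'],o['t'],o['width'],o['ft_force'])
crop('side1',270,240,390,360,4,'a');crop('top1',360,150,460,250,4,'b')
a=cv2.imread('pics/a.png');b=cv2.imread('pics/b.png');h=480
b=cv2.copyMakeBorder(b,0,h-b.shape[0],0,0,0);a=a[:,:400];cv2.imwrite('pics/j3.png',np.hstack([a,b]))
E
```

```text
[ 549.16398936 -278.39646813  303.48989826] [-2.80116591 -1.40663437  0.00659386] 1.45 52.49236217108791 [-1.10932497  0.56882761  0.27901719]
```

View pics/j3.png

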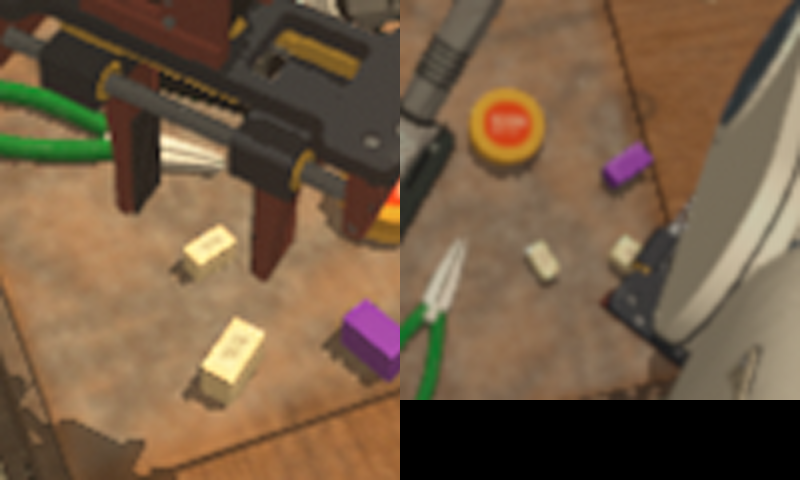

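step_arm:
  targets:
    - [[0.16,0.1,-0.3,0,0,0,0.6],[0.16,0.08,-0.4,0,0,0,0.6],[0,0,-0.4,0,0,0,0.6],[0,0,0,0,0,0,0.6],[0,0,0,0,0,0,0.6]]

```text
t: 2.08
ee_pos: [564.1, -273.3, 254.0]
orientation: [2.811, 1.402, 0.0]
ft_force: [-0.4, -1.0, 0.6]
width: 52.7
grasp_force: 0.0
```

```bash
python3 - <<'E'
from h import *
snap('side','side2')
o=readout.get_obs();print(o['ee_pos'],o['orientation'],o['t'],o['width'],o['ft_force'])
p=o['ee_pos'];print(proj('side2',[p[0],p[1],p[2]-182]))
crop('side2',280,240,380,360,5,'j4')
E
```

```text
[ 564.30238447 -273.29560394  254.41763002] [2.81074378e+00 1.40173806e+00 7.89119974e-04] 2.125 52.72575753216047 [-0.1972782   0.1640308  -0.15174625]
[[327.87070078 311.468958  ]]
```

View pics/j4.png

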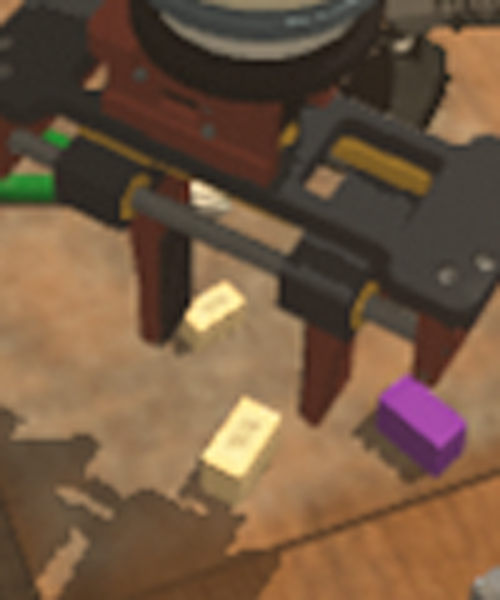

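step_arm:
  targets:
    - [[0.03,0.08,-0.4,0,0,0,0.6],[0,0,-0.4,0,0,0,0.6],[0,0,-0.4,0,0,0,0.6],[0,0,-0.07,0,0,0,0.6],[0,0,0,0,0,0,0.1]]

```text
t: 2.75
ee_pos: [565.8, -268.8, 189.7]
orientation: [-2.81, -1.403, 0.001]
ft_force: [-0.2, 0.2, 0.8]
width: 45.7
grasp_force: 0.0
```

step_arm:
  targets:
    - [[0,0,0,0,0,0,0],[0,0,0,0,0,0,0],[0,0,0,0,0,0,0],[0,0,0,0,0,0,0],[0,0,0,0,0,0,0]]

```text
t: 3.38
ee_pos: [566.0, -268.9, 190.8]
orientation: [2.81, 1.403, 0.001]
ft_force: [-0.3, 0.5, 4.2]
width: 15.8
grasp_force: 30.0
```

step_arm:
  targets:
    - [[0,0,0.6,0,0,0,0],[0,0.2,0.8,0,0,-0.9,0],[0,0.5,0.8,0,0,-0.9,0],[0,0.7,0.7,0,0,-0.9,0],[0,0.7,0,0,0,-0.9,0]]

```text
t: 4.0
ee_pos: [566.6, -163.3, 338.4]
orientation: [2.963, 1.035, 0.007]
ft_force: [0.4, -0.3, -0.1]
width: 15.8
grasp_force: 30.0
```

step_arm:
  targets:
    - [[-0.05,0.7,0,0,0,-1,0],[-0.05,0.7,0,0,0,-1,0],[-0.05,0.7,0,0,0,-1,0],[-0.05,0.7,0,0,0,-1,0],[-0.05,0.7,0,0,0,-1,0]]

```text
t: 4.62
ee_pos: [553.0, 12.3, 335.2]
orientation: [-3.101, -0.505, 0.0]
ft_force: [-0.1, -0.2, 0.4]
width: 15.8
grasp_force: 30.0
```

step_arm:
  targets:
    - [[-0.05,0.7,0,0,0,-1,0],[-0.05,0.7,0,0,0,-1,0],[-0.05,0.7,0,0,0,-1,0],[-0.05,0.6,0,0,0,-0.9,0],[0,0.3,0,0,0,0,0]]

```text
t: 5.25
ee_pos: [543.0, 162.4, 335.2]
orientation: [3.14, 0.087, -0.001]
ft_force: [-0.2, -1.0, -0.5]
width: 15.8
grasp_force: 30.0
```

step_arm:
  targets:
    - [[-0.07,0.02,-0.2,0,0,-0.95,0],[0,0,-0.25,0,0,0,0],[0,0,-0.23,0,0,0,0],[0,0,0,0,0,0,0],[0,0,0,0,0,0,0]]

```text
t: 5.88
ee_pos: [540.1, 161.9, 301.4]
orientation: [3.142, -0.021, 0.0]
ft_force: [0.1, 0.2, -0.0]
width: 15.4
grasp_force: 30.0
```

```bash
python3 - <<'E'
from h import *
snap('side','side3');snap('top','top3')
o=readout.get_obs();print(o['ee_pos'],o['orientation'],o['t'],o['width'],o['ft_force'])
p=o['ee_pos']
for t in('side3','top3'):print(t,proj(t,[[p[0],p[1],p[2]-182],[539.5,163.4,96]]))
crop('side3',270,110,350,180,6,'a');crop('top3',230,150,280,240,6,'b')
a=cv2.imread('pics/a.png');b=cv2.imread('pics/b.png');h=max(a.shape[0],b.shape[0])
f=lambda m:cv2.copyMakeBorder(m,0,h-m.shape[0],0,0,0);m=np.hstack([f(a),f(b)]);print(m.shape);cv2.imwrite('pics/j5.png',m)
E
```

```text
[540.08935913 162.0669435  301.71339932] [-3.14133389e+00  2.06542998e-02 -1.03295922e-03] 5.975 15.841484770883804 [0.03255169 0.01190831 0.39354434]
side3 [[294.80898201 146.90421346]
 [294.78516606 154.88528913]]
top3 [[253.83894761 208.90836771]
 [254.85512135 210.78335863]]
(540, 780, 3)
```

View pics/j5.png

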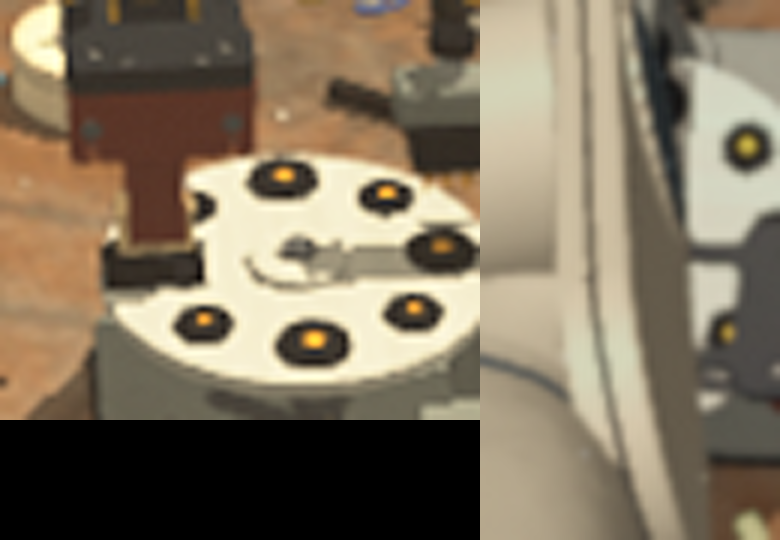

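```bash
python3 - <<'E'
from h import *
P=[[525,154,110.9],[555,154,110.9],[530,140.5,119.7],[550,140.5,119.7]]
print(((proj('side3',P)-[270,110]+.5)*6-.5).round(1))
# nest pocket corners predicted
for y in(146,180):pass
C=[[539.5+sx*17,163.4+sy*10,103.5] for sx in(-1,1) for sy in(-1,1)]
print(((proj('side3',C)-[270,110]+.5)*6-.5).round(1)); print(((proj('top0',C)-[220,130]+.5)*5-.5).round(1))
crop('side3',280,125,320,165,15,'j6')
a=cv2.imread('pics/j6.png')
crop('top0',240,195,270,225,6,'b');
E
```

```text
[[115.  256.3]
 [191.2 251.9]
 [129.3 256.5]
 [180.8 253.5]]
[[109.5 273.1]
 [106.5 244.5]
 [195.5 268.1]
 [191.3 239.7]]
[[190.9 437.7]
 [151.  435.8]
 [196.5 371.1]
 [156.9 369.2]]
```

View pics/j6.png

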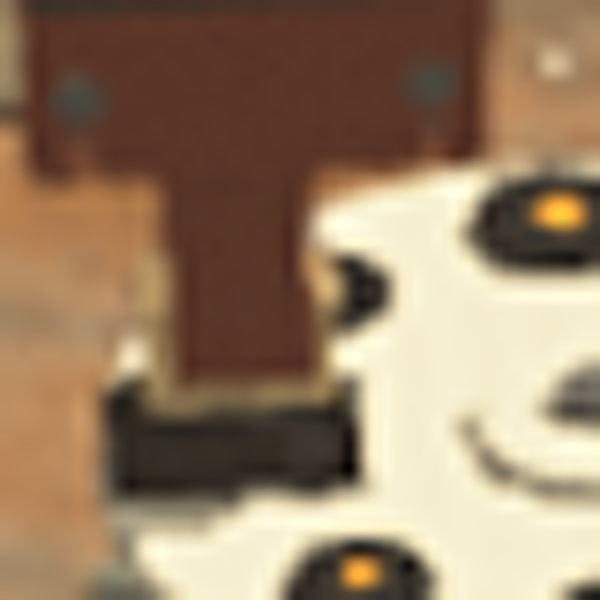

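step_arm:
  targets:
    - [[-0.025,0.02,0,0,0,0,0],[0,0,-0.08,0,0,0,0],[0,0,-0.08,0,0,0,0],[0,0,-0.06,0,0,0,0],[0,0,0,0,0,0,0]]

```text
t: 6.6
ee_pos: [538.5, 163.2, 290.0]
orientation: [3.141, -0.021, -0.001]
ft_force: [-0.1, -0.2, -0.3]
width: 15.4
grasp_force: 30.0
```

step_arm:
  targets:
    - [[0,0,-0.02,0,0,0,0],[0,0,-0.02,0,0,0,0],[0,0,-0.016,0,0,0,0],[0,0,0,0,0,0,0],[0,0,0,0,0,0,0]]

```text
t: 7.22
ee_pos: [538.6, 163.2, 287.6]
orientation: [-3.142, 0.021, -0.0]
ft_force: [-0.1, 0.3, 0.1]
width: 15.7
grasp_force: 30.0
```

step_arm:
  targets:
    - [[0,0,-0.014,0,0,0,0],[0,0,0,0,0,0,0],[0,0,0,0,0,0,0.35],[0,0,0,0,0,0,0.35],[0,0,0,0,0,0,0.35]]

```text
t: 7.85
ee_pos: [538.6, 163.2, 286.9]
orientation: [3.142, -0.021, 0.0]
ft_force: [-1.0, -0.1, -0.3]
width: 30.8
grasp_force: 0.0
```

step_arm:
  targets:
    - [[0,0,0.2,0,0,0,0.35],[0,0,0.4,0,0,0,0.35],[0,0,0.6,0,0,0,0.35],[0,-0.3,0.6,0,0,0,0.35],[0,-0.6,0.6,0,0,0,0.1]]

```text
t: 8.48
ee_pos: [538.5, 118.3, 408.6]
orientation: [-3.141, 0.018, -0.001]
ft_force: [0.8, -0.2, 0.9]
width: 24.1
grasp_force: 0.0
```

```bash
python3 - <<'E'
from h import *
o=readout.get_obs();print(o['ee_pos'],o['qpos'])
c,s=np.cos(-.0105),np.sin(-.0105)
p=np.array([597.4-49*c+98*s,162.7-49*s-98*c,84]);print(p,proj('side3',p),proj('top0',p))
E
```

```text
[538.49811694 118.32373294 408.58113189] [1.94684228e-01 3.10696199e-01 1.79092736e+00 1.12412931e-04
 1.03898306e+00 1.77691632e+00]
[547.37372001  65.21989275  84.        ] [[301.52325053 183.97415863]] [[294.08296907 210.38478716]]
```

step_arm:
  targets:
    - [[0,-0.5,0,0,0,1,0],[0,-0.5,0,0,0,1,0],[0,-0.3,0,0,0,1,0],[0,0,0,0,0,1,0],[0,0,0,0,0,1,0]]

```text
t: 9.1
ee_pos: [538.5, 52.8, 407.6]
orientation: [3.097, 0.528, 0.001]
ft_force: [1.2, -0.4, -0.0]
width: 0.5
grasp_force: 0.0
```

step_arm:
  targets:
    - [[0,0,0,0,0,1,0],[0,0,0,0,0,1,0],[0,0,0,0,0,1,0],[0,0,0,0,0,1,0],[0,0,0,0,0,1,0]]

```text
t: 9.72
ee_pos: [538.5, 53.2, 407.6]
orientation: [2.958, 1.058, 0.001]
ft_force: [1.6, -0.1, -0.9]
width: 0.4
grasp_force: 0.0
```

step_arm:
  targets:
    - [[0,0,0,0,0,1,0],[0,0,0,0,0,1,0],[0,0,0,0,0,1,0],[0,0,0,0,0,1,0],[0,0,0,0,0,1,0]]

```text
t: 10.35
ee_pos: [538.5, 53.2, 407.6]
orientation: [2.729, 1.556, 0.001]
ft_force: [0.0, 0.0, 0.6]
width: 0.2
grasp_force: 0.0
```

step_arm:
  targets:
    - [[0,0,0,0,0,1,0],[0,0,0,0,0,1,0],[0,0,0,0,0,1,0],[0,0,0,0,0,1,0],[0,0,0,0,0,1,0]]

```text
t: 10.98
ee_pos: [538.5, 53.2, 407.6]
orientation: [2.417, 2.006, 0.001]
ft_force: [0.5, -0.4, -0.9]
width: 0.4
grasp_force: 0.0
```

```bash
python3 - <<'E'
from h import *
snap('side','side4');snap('top','top4')
o=readout.get_obs();print(o['ee_pos'],o['orientation'],o['qpos'][5],o['t'],o['width'],o['ft_force'])
crop('side4',270,110,350,200,6,'a');crop('top4',215,150,270,240,6,'b')
a=cv2.imread('pics/a.png')[:, :470];b=cv2.imread('pics/b.png');h=max(a.shape[0],b.shape[0])
f=lambda m:cv2.copyMakeBorder(m,0,h-m.shape[0],0,0,0);m=np.hstack([f(a),f(b)]);print(m.shape);cv2.imwrite('pics/j7.png',m)
E
```

```text
[538.52615844  53.18040069 407.52200035] [2.4190099e+00 2.0038630e+00 8.6838072e-04] 0.2636271207254846 11.075 0.2846425823852219 [-0.14640655  0.22834007 -0.28901167]
(540, 800, 3)
```

View pics/j7.png

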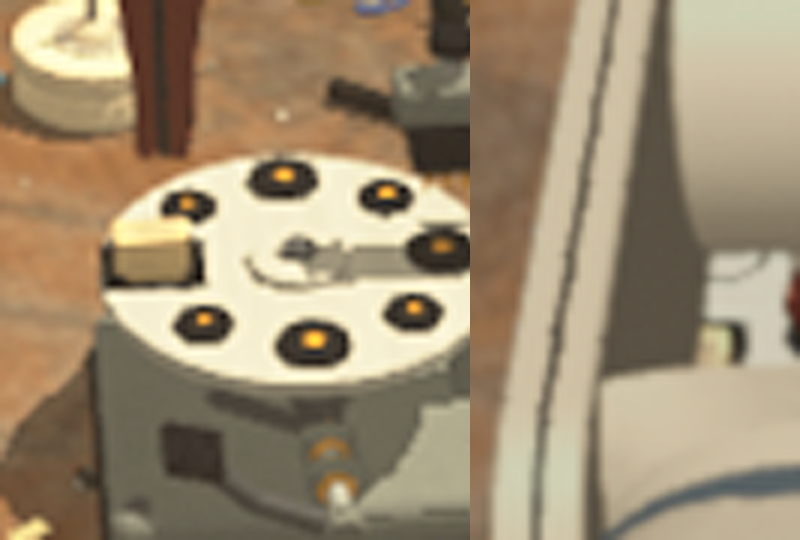

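step_arm:
  targets:
    - [[0.15,0.2,-0.4,0,0,1,0],[0,0,-0.7,0,0,1,0],[0,0,-0.7,0,0,0.5,0],[0,0,-0.6,0,0,0,0],[0,0,-0.2,0,0,0,0]]

```text
t: 11.7
ee_pos: [545.6, 63.1, 275.6]
orientation: [-2.236, -2.204, 0.003]
ft_force: [-0.2, -1.1, -0.7]
width: 0.8
grasp_force: 0.0
```

step_arm:
  targets:
    - [[0,0.02,-0.1,0,0,0,0],[0,0,-0.1,0,0,0,0],[-0.04,0,-0.06,0,0,0,0],[-0.04,0,-0.06,0,0,0,0],[0,0,0,0,0,0,0]]

```text
t: 12.32
ee_pos: [541.9, 64.2, 261.0]
orientation: [2.236, 2.207, 0.0]
ft_force: [-0.4, -0.0, 1.1]
width: 0.3
grasp_force: 0.5
```

step_arm:
  targets:
    - [[-0.04,0,-0.06,0,0,0,0],[-0.04,0,-0.06,0,0,0,0],[0,0,0,0,0,0,0],[0,0,0,0,0,0,0],[0,0,0,0,0,0,0]]

```text
t: 12.95
ee_pos: [538.1, 64.2, 254.9]
orientation: [2.236, 2.207, 0.0]
ft_force: [1.6, -0.2, 2.3]
width: 0.4
grasp_force: 1.1
```

step_arm:
  targets:
    - [[-0.02,0,-0.04,0,0,0,0],[-0.02,0,-0.04,0,0,0,0],[0,0,0,0,0,0,0],[0,0,0,0,0,0,0],[0,0,0,0,0,0,0]]

```text
t: 13.58
ee_pos: [536.3, 64.2, 251.0]
orientation: [2.236, 2.206, 0.001]
ft_force: [1.9, 0.0, 5.4]
width: 0.2
grasp_force: 2.0
```

step_arm:
  targets:
    - [[-0.02,0,-0.04,0,0,0,0],[-0.01,0,-0.04,0,0,0,0],[0,0,0,0,0,0,0],[0,0,0,0,0,0,0],[0,0,0,0,0,0,0]]

```text
t: 14.2
ee_pos: [534.6, 64.2, 246.9]
orientation: [2.236, 2.207, 0.0]
ft_force: [1.8, -0.2, 3.5]
width: 0.4
grasp_force: 2.0
```

step_arm:
  targets:
    - [[-0.02,0,-0.05,0,0,0,0],[-0.02,0,-0.05,0,0,0,0],[0,0,-0.04,0,0,0,0],[0,0,0,0,0,0,0],[0,0,0,0,0,0,0]]

```text
t: 14.82
ee_pos: [532.3, 64.2, 239.6]
orientation: [-2.236, -2.206, 0.001]
ft_force: [-0.6, 1.0, 4.5]
width: 0.5
grasp_force: 1.8
```

step_arm:
  targets:
    - [[-0.01,0,-0.04,0,0,0,0],[-0.01,0,-0.04,0,0,0,0],[0,0,0,0,0,0,0],[0,0,0,0,0,0,0],[0,0,0,0,0,0,0]]

```text
t: 15.45
ee_pos: [531.3, 64.2, 235.8]
orientation: [-2.236, -2.206, 0.001]
ft_force: [-2.2, 1.8, 4.8]
width: 0.6
grasp_force: 2.3
```

step_arm:
  targets:
    - [[0,0,-0.03,0,0,0,0],[0,0,-0.03,0,0,0,0],[0,0,0,0,0,0,0],[0,0,0,0,0,0,0],[0,0,0,0,0,0,0]]

```text
t: 16.08
ee_pos: [530.9, 64.2, 232.8]
orientation: [-2.235, -2.206, 0.002]
ft_force: [-5.3, 0.8, 7.5]
width: 0.4
grasp_force: 4.5
```

step_arm:
  targets:
    - [[0,0,-0.02,0,0,0,0],[0,0,-0.02,0,0,0,0],[0,0,0,0,0,0,0],[0,0,0,0,0,0,0],[0,0,0,0,0,0,0]]

```text
t: 16.7
ee_pos: [530.8, 64.2, 231.2]
orientation: [-2.235, -2.206, 0.003]
ft_force: [-7.2, 0.5, 13.7]
width: 0.2
grasp_force: 7.6
```

step_arm:
  targets:
    - [[0.02,0,0.12,0,0,0,0],[0.06,0,0.2,0,0,0,0],[0.1,0,0.25,0,0,0,0],[0.1,0,0.25,0,0,0,0],[0,0,0,0,0,0,0]]

```text
t: 17.32
ee_pos: [546.7, 64.2, 273.2]
orientation: [2.235, 2.205, 0.004]
ft_force: [0.1, 0.5, -0.3]
width: 0.6
grasp_force: 0.0
```

```bash
cat > look.py <<'E'
import sys
from h import *
t=sys.argv[1]; snap('side',t)
o=readout.get_obs();print(o['ee_pos'].round(1),o['t'],o['ft_force'].round(1))
p,K,E=load(t); c=np.array([598.0,163.5]); ps=-.0105
for k in range(8):
    a=np.pi-k*np.pi/4+ps
    e=np.array([np.cos(a),np.sin(a)])*58; n=np.array([-e[1],e[0]])/58; r=e/58
    pts=[[*(c+e+r*i+n*j),116] for i in range(-12,13,3) for j in range(-6,7,3)]
    uv=proj(t,pts).round().astype(int); v=p[uv[:,1],uv[:,0]].astype(int)
    print(k,'relay-top cream frac',np.mean((v.min(1)>110)&(v[:,0]-v[:,2]>40)).round(2),v.mean(0).round(0))
E
python3 look.py side5
```

```text
[546.   64.2 272.4] 17.375 [ 0.1 -0.2  0.9]
0 relay-top cream frac 0.0 [94. 75. 42.]
1 relay-top cream frac 0.0 [89. 54. 41.]
2 relay-top cream frac 0.33 [117. 101.  79.]
3 relay-top cream frac 0.0 [73. 70. 62.]
4 relay-top cream frac 0.31 [128. 107.  85.]
5 relay-top cream frac 0.22 [136. 116.  95.]
6 relay-top cream frac 0.29 [228. 220. 190.]
7 relay-top cream frac 0.0 [66. 53. 42.]
```

step_arm:
  targets:
    - [[0,0,0.7,0,0,0,0],[0,0,0.8,0,0,0,0],[0,0,0.8,0,0,0,0],[0,0,0.4,0,0,0,0],[0,0,0,0,0,0,0]]

```text
t: 18.0
ee_pos: [545.7, 64.2, 407.9]
orientation: [2.235, 2.206, 0.003]
ft_force: [-0.9, 0.3, -0.8]
width: 0.8
grasp_force: 0.0
```

```bash
python3 look.py side6; python3 - <<'E'
from h import *
crop('side6',270,100,375,200,6,'j8')
E
```

```text
[545.3  64.2 406.5] 18.05 [0.1 0.2 0.5]
0 relay-top cream frac 0.22 [212. 204. 174.]
1 relay-top cream frac 1.0 [251. 234. 164.]
2 relay-top cream frac 0.33 [187. 150. 109.]
3 relay-top cream frac 0.24 [178. 150. 115.]
4 relay-top cream frac 0.53 [219. 207. 173.]
5 relay-top cream frac 0.36 [180. 169. 140.]
6 relay-top cream frac 0.29 [228. 219. 188.]
7 relay-top cream frac 0.13 [232. 224. 194.]
```

View pics/j8.png

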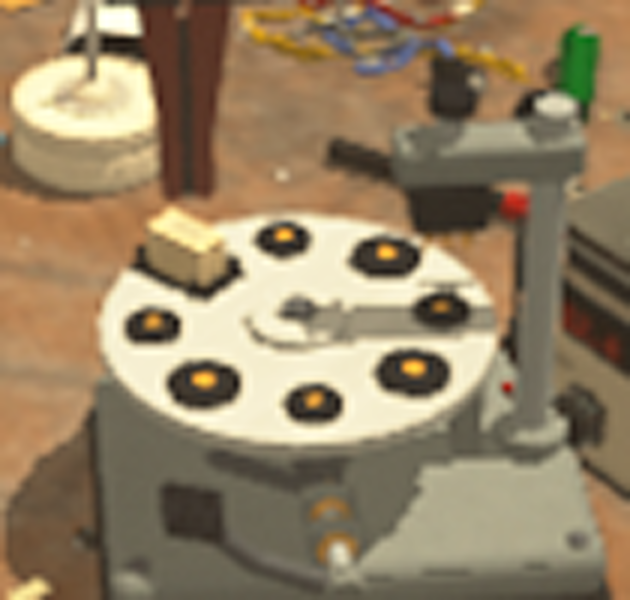

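step_arm:
  targets:
    - [[0,0,-0.8,0,0,0,0],[0,0,-0.8,0,0,0,0],[0,0,-0.8,0,0,0,0],[0,0,-0.4,0,0,0,0],[0,0,0,0,0,0,0]]

```text
t: 18.68
ee_pos: [544.3, 64.0, 263.9]
orientation: [-2.233, -2.204, 0.007]
ft_force: [-0.4, -0.3, 2.4]
width: 0.3
grasp_force: 0.6
```

step_arm:
  targets:
    - [[-0.04,0,-0.08,0,0,0,0],[-0.05,0,-0.08,0,0,0,0],[-0.05,0,-0.08,0,0,0,0],[-0.04,0,-0.08,0,0,0,0],[-0.04,0,-0.08,0,0,0,0]]

```text
t: 19.3
ee_pos: [535.3, 64.2, 247.5]
orientation: [2.235, 2.205, 0.004]
ft_force: [2.4, -1.1, 5.8]
width: 0.3
grasp_force: 3.0
```

step_arm:
  targets:
    - [[-0.03,0,-0.08,0,0,0,0],[-0.03,0,-0.08,0,0,0,0],[-0.02,0,-0.04,0,0,0,0],[0,0,0,0,0,0,0],[0,0,0,0,0,0,0]]

```text
t: 19.92
ee_pos: [530.6, 64.2, 237.0]
orientation: [2.236, 2.207, 0.0]
ft_force: [1.8, 0.6, 3.7]
width: 0.4
grasp_force: 1.4
```

step_arm:
  targets:
    - [[-0.01,0,-0.04,0,0,0,0],[0,0,-0.04,0,0,0,0],[0,0,0,0,0,0,0],[0,0,0,0,0,0,0],[0,0,0,0,0,0,0]]

```text
t: 20.55
ee_pos: [529.9, 64.2, 232.9]
orientation: [-2.236, -2.207, 0.0]
ft_force: [0.3, 0.4, 6.1]
width: 0.4
grasp_force: 3.0
```

step_arm:
  targets:
    - [[0,0,-0.02,0,0,0,0],[0,0,0,0,0,0,0],[0,0,0,0,0,0,0],[0,0,0,0,0,0,0],[0,0,0,0,0,0,0]]

```text
t: 21.18
ee_pos: [529.9, 64.2, 232.1]
orientation: [-2.236, -2.206, 0.001]
ft_force: [-1.1, 0.7, 8.2]
width: 0.4
grasp_force: 4.4
```

step_arm:
  targets:
    - [[0,0,-0.024,0,0,0,0],[0,0,0,0,0,0,0],[0,0,0,0,0,0,0],[0,0,0,0,0,0,0],[0,0,0,0,0,0,0]]

```text
t: 21.8
ee_pos: [529.8, 64.2, 231.1]
orientation: [-2.236, -2.206, 0.001]
ft_force: [-2.5, 0.4, 12.5]
width: 0.6
grasp_force: 6.2
```

step_arm:
  targets:
    - [[0.03,0,0.12,0,0,0,0],[0.07,0,0.2,0,0,0,0],[0.1,0,0.25,0,0,0,0],[0.1,0,0.25,0,0,0,0],[0,0,0.6,0,0,0,0]]

```text
t: 22.42
ee_pos: [545.2, 64.1, 301.8]
orientation: [-2.235, -2.206, 0.002]
ft_force: [0.6, 0.3, 0.4]
width: 0.4
grasp_force: 0.0
```

step_arm:
  targets:
    - [[0,0,0.9,0,0,0,0],[0,0,0.9,0,0,0,0],[0,0,0.3,0,0,0,0],[0,0,0,0,0,0,0],[0,0,0,0,0,0,0]]

```text
t: 23.05
ee_pos: [544.6, 64.1, 405.1]
orientation: [-2.235, -2.206, 0.003]
ft_force: [-0.4, -0.2, -0.5]
width: 0.5
grasp_force: 0.0
```

```bash
python3 look.py side7
```

```text
[544.6  64.1 404.9] 23.1 [-0.1 -0.5  0.1]
0 relay-top cream frac 0.22 [233. 225. 195.]
1 relay-top cream frac 0.24 [203. 168. 128.]
2 relay-top cream frac 1.0 [250. 233. 162.]
3 relay-top cream frac 0.27 [186. 159. 123.]
4 relay-top cream frac 0.47 [226. 214. 180.]
5 relay-top cream frac 0.27 [183. 174. 145.]
6 relay-top cream frac 0.49 [210. 201. 172.]
7 relay-top cream frac 0.13 [242. 235. 203.]
```

step_arm:
  targets:
    - [[0,0,-0.8,0,0,0,0],[0,0,-0.8,0,0,0,0],[0,0,-0.8,0,0,0,0],[0,0,-0.36,0,0,0,0],[0,0,0,0,0,0,0]]

```text
t: 23.72
ee_pos: [544.7, 64.1, 267.2]
orientation: [-2.235, -2.205, 0.004]
ft_force: [-0.3, -1.1, 0.9]
width: 0.4
grasp_force: 0.5
```

step_arm:
  targets:
    - [[-0.04,0,-0.08,0,0,0,0],[-0.05,0,-0.08,0,0,0,0],[-0.05,0,-0.08,0,0,0,0],[-0.04,0,-0.08,0,0,0,0],[-0.03,0,-0.08,0,0,0,0]]

```text
t: 24.35
ee_pos: [534.9, 64.3, 249.1]
orientation: [2.235, 2.206, 0.002]
ft_force: [0.9, -0.3, 6.7]
width: 0.2
grasp_force: 3.3
```

step_arm:
  targets:
    - [[-0.03,0,-0.08,0,0,0,0],[-0.03,0,-0.08,0,0,0,0],[-0.02,0,-0.04,0,0,0,0],[0,0,0,0,0,0,0],[0,0,0,0,0,0,0]]

```text
t: 24.98
ee_pos: [530.7, 64.2, 238.7]
orientation: [2.236, 2.207, 0.0]
ft_force: [2.5, 0.3, 1.9]
width: 0.4
grasp_force: 1.4
```

step_arm:
  targets:
    - [[-0.01,0,-0.04,0,0,0,0],[0,0,-0.04,0,0,0,0],[0,0,0,0,0,0,0],[0,0,0,0,0,0,0],[0,0,0,0,0,0,0]]

```text
t: 25.6
ee_pos: [529.9, 64.2, 234.6]
orientation: [-2.236, -2.207, 0.001]
ft_force: [0.4, 1.1, 3.4]
width: 0.5
grasp_force: 1.4
```

Need about 3.5 mm more to reach 231.1.

step_arm:
  targets:
    - [[0,0,-0.03,0,0,0,0],[0,0,-0.016,0,0,0,0],[0,0,0,0,0,0,0],[0,0,0,0,0,0,0],[0,0,0,0,0,0,0]]

```text
t: 26.22
ee_pos: [529.6, 64.1, 232.4]
orientation: [-2.235, -2.206, 0.002]
ft_force: [-2.1, 0.5, 7.0]
width: 0.4
grasp_force: 3.9
```

step_arm:
  targets:
    - [[0,0,-0.024,0,0,0,0],[0,0,0,0,0,0,0],[0,0,0,0,0,0,0],[0,0,0,0,0,0,0],[0,0,0,0,0,0,0]]

```text
t: 26.85
ee_pos: [529.6, 64.2, 231.4]
orientation: [-2.235, -2.206, 0.002]
ft_force: [-3.4, 0.7, 10.3]
width: 0.3
grasp_force: 5.6
```

step_arm:
  targets:
    - [[0.03,0,0.12,0,0,0,0],[0.07,0,0.2,0,0,0,0],[0.1,0,0.25,0,0,0,0],[0.1,0,0.25,0,0,0,0],[0,0,0.6,0,0,0,0]]

```text
t: 27.48
ee_pos: [545.4, 64.0, 302.4]
orientation: [-2.236, -2.206, 0.002]
ft_force: [-0.5, 0.1, -0.6]
width: 0.7
grasp_force: 0.0
```

step_arm:
  targets:
    - [[0,0,0.9,0,0,0,0],[0,0,0.9,0,0,0,0],[0,0,0.3,0,0,0,0],[0,0,0,0,0,0,0],[0,0,0,0,0,0,0]]

```text
t: 28.1
ee_pos: [544.6, 64.1, 405.6]
orientation: [-2.235, -2.206, 0.003]
ft_force: [0.1, -0.6, -0.5]
width: 0.6
grasp_force: 0.0
```

```bash
python3 look.py side8
```

```text
[544.6  64.1 405.4] 28.15 [-0.1  0.3  0.3]
0 relay-top cream frac 0.18 [210. 203. 175.]
1 relay-top cream frac 0.29 [199. 164. 123.]
2 relay-top cream frac 0.33 [187. 150. 110.]
3 relay-top cream frac 0.93 [242. 223. 155.]
4 relay-top cream frac 0.56 [222. 209. 176.]
5 relay-top cream frac 0.36 [182. 172. 143.]
6 relay-top cream frac 0.31 [228. 219. 188.]
7 relay-top cream frac 0.18 [231. 223. 192.]
```

step_arm:
  targets:
    - [[0,0,-0.8,0,0,0,0],[0,0,-0.8,0,0,0,0],[0,0,-0.8,0,0,0,0],[0,0,-0.36,0,0,0,0],[0,0,0,0,0,0,0]]

```text
t: 28.78
ee_pos: [544.8, 64.1, 267.7]
orientation: [-2.235, -2.205, 0.004]
ft_force: [0.1, -0.7, 1.7]
width: 0.8
grasp_force: 0.5
```

step_arm:
  targets:
    - [[-0.04,0,-0.08,0,0,0,0],[-0.05,0,-0.08,0,0,0,0],[-0.05,0,-0.08,0,0,0,0],[-0.04,0,-0.08,0,0,0,0],[-0.03,0,-0.08,0,0,0,0]]

```text
t: 29.4
ee_pos: [534.8, 64.2, 249.5]
orientation: [2.235, 2.206, 0.002]
ft_force: [0.4, -0.5, 5.8]
width: 0.6
grasp_force: 3.4
```

step_arm:
  targets:
    - [[-0.03,0,-0.08,0,0,0,0],[-0.03,0,-0.08,0,0,0,0],[-0.02,0,-0.04,0,0,0,0],[0,0,0,0,0,0,0],[0,0,0,0,0,0,0]]

```text
t: 30.02
ee_pos: [530.7, 64.2, 239.2]
orientation: [2.236, 2.207, 0.0]
ft_force: [1.4, -0.1, 2.9]
width: 0.5
grasp_force: 1.4
```

step_arm:
  targets:
    - [[-0.01,0,-0.04,0,0,0,0],[0,0,-0.04,0,0,0,0],[0,0,0,0,0,0,0],[0,0,0,0,0,0,0],[0,0,0,0,0,0,0]]

```text
t: 30.65
ee_pos: [529.9, 64.2, 235.1]
orientation: [-2.236, -2.207, 0.001]
ft_force: [-1.6, 1.1, 4.0]
width: 0.5
grasp_force: 1.8
```

step_arm:
  targets:
    - [[0,0,-0.03,0,0,0,0],[0,0,-0.026,0,0,0,0],[0,0,0,0,0,0,0],[0,0,0,0,0,0,0],[0,0,0,0,0,0,0]]

```text
t: 31.28
ee_pos: [529.6, 64.2, 232.3]
orientation: [-2.235, -2.206, 0.002]
ft_force: [-3.0, 0.8, 6.5]
width: 0.5
grasp_force: 4.0
```

step_arm:
  targets:
    - [[0,0,-0.024,0,0,0,0],[0,0,0,0,0,0,0],[0,0,0,0,0,0,0],[0,0,0,0,0,0,0],[0,0,0,0,0,0,0]]

```text
t: 31.9
ee_pos: [529.5, 64.2, 231.4]
orientation: [-2.235, -2.206, 0.002]
ft_force: [-3.8, 0.8, 11.1]
width: 0.1
grasp_force: 5.7
```

step_arm:
  targets:
    - [[0.03,0,0.12,0,0,0,0],[0.07,0,0.2,0,0,0,0],[0.1,0,0.25,0,0,0,0],[0.1,0,0.25,0,0,0,0],[0,0,0.6,0,0,0,0]]

```text
t: 32.52
ee_pos: [545.5, 64.1, 302.5]
orientation: [-2.236, -2.206, 0.001]
ft_force: [-0.1, 0.2, 0.1]
width: 0.3
grasp_force: 0.0
```

step_arm:
  targets:
    - [[0,0,0.9,0,0,0,0],[0,0,0.9,0,0,0,0],[0,0,0.3,0,0,0,0],[0,0,0,0,0,0,0],[0,0,0,0,0,0,0]]

```text
t: 33.15
ee_pos: [544.6, 64.1, 405.7]
orientation: [-2.235, -2.206, 0.003]
ft_force: [-0.4, 1.1, -0.2]
width: 0.6
grasp_force: 0.0
```

```bash
python3 look.py side9; python3 - <<'E'
from h import *
a=load('side0')[0].astype(int);b=load('side9')[0].astype(int)
d=np.abs(a-b).sum(2)[165:205,275:340]; print('lever diff',d.mean().round(1),(d>60).sum())
# neighbour sockets: dial in notch? compare with after-click1 picture (fixed occlusion) front part
c=load('side6')[0].astype(int); d=np.abs(c-b).sum(2)[150:175,285:350]; print((d>60).sum())
E
```

```text
[544.6  64.1 405.4] 33.2 [-0.8 -0.6 -0.6]
0 relay-top cream frac 0.2 [232. 225. 194.]
1 relay-top cream frac 0.27 [203. 169. 127.]
2 relay-top cream frac 0.18 [176. 140. 101.]
3 relay-top cream frac 0.27 [186. 159. 122.]
4 relay-top cream frac 0.13 [175. 148. 102.]
5 relay-top cream frac 0.27 [158. 149. 124.]
6 relay-top cream frac 0.42 [210. 201. 172.]
7 relay-top cream frac 0.36 [240. 232. 200.]
lever diff 9.8 0
393
```

```bash
python3 - <<'E'
from h import *
b=load('side9')[0].astype(int);c=load('side7')[0].astype(int); d=np.abs(c-b).sum(2)[140:175,285:350]; n=(d>60).sum(); print(n)
if n<60: print(ctrl.close_job())
E
```

```text
233
```

```bash
python3 - <<'E'
from h import *
for t in('side0','side6','side7','side8','side9'):
    p=load(t)[0].astype(int)[120:175,280:360]
    m=((p[...,0]>190)&(p[...,2]<110)&(p[...,0]-p[...,2]>100)).astype(np.uint8)
    n,_,st,c=cv2.connectedComponentsWithStats(m); print(t,[(*(c[i]+[280,120]).round(1),int(st[i,4])) for i in range(1,n)])
d=np.abs(load('side9')[0].astype(int)-load('side7')[0]).sum(2)[140:175,285:350]>60
print('\n'.join(''.join('#' if v else '.' for v in r) for r in d))
E
```

```text
side0 [(np.float64(355.0), np.float64(131.5), 2), (np.float64(316.8), np.float64(138.6), 5), (np.float64(334.0), np.float64(141.8), 4), (np.float64(301.0), np.float64(144.0), 1), (np.float64(338.5), np.float64(161.0), 2), (np.float64(303.5), np.float64(163.0), 2), (np.float64(322.0), np.float64(166.3), 7)]
side6 [(np.float64(355.2), np.float64(132.0), 4), (np.float64(283.0), np.float64(134.0), 1), (np.float64(297.0), np.float64(134.0), 1), (np.float64(299.0), np.float64(134.0), 1), (np.float64(301.0), np.float64(135.0), 1), (np.float64(295.0), np.float64(136.0), 1), (np.float64(303.0), np.float64(136.0), 1), (np.float64(317.0), np.float64(138.8), 4), (np.float64(333.8), np.float64(141.6), 5), (np.float64(354.0), np.float64(145.0), 1), (np.float64(295.0), np.float64(153.0), 1), (np.float64(338.5), np.float64(160.7), 6), (np.float64(303.5), np.float64(162.7), 6), (np.float64(322.0), np.float64(166.5), 2)]
side7 [(np.float64(313.0), np.float64(130.0), 1), (np.float64(355.2), np.float64(132.0), 4), (np.float64(283.5), np.float64(134.5), 2), (np.float64(334.0), np.float64(141.8), 4), (np.
[... 2737 characters left out ...]
........................................
................................#................................
.................................................................
...........................................#.....................
.................................................................
.................................................................
................................##...............................
................................##...............................
.................................................................
.................................................................
.................................................................
```

The sockets sit exactly on their notch positions. The only differences are the relay leaving the left side and arriving under the probe head.

```bash
python3 -c "
from h import *
print(ctrl.close_job())"
```

```text
the job is handed in; nothing more can be done
None
```

The relay is seated in the nest and was clicked round four times to the probe head, with the lever back up. I handed the job in at about 33 s; no verdict came back, so I have only the camera checks and force readings to go on.

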